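# Widen the tray bay and stand the snack cup in it

## Task

Widen the cutlery tray's cup bay: squeeze the divider's release lever, hold it squeezed while you slide the divider past the middle notch to the last notch, and let go so that the pawl drops fully into that notch. Then stand the snack cup upright on the floor of the widened bay, and let go of it. Do not squeeze hard or force the latch against the rail, and leave the other things on the counter where they are.

Things in the scene. Friction and masses are not known exactly. Their poses are not given: they have to be found in the camera images.
- caddy: Fixed red plastic cutlery caddy, tray pulled out. Origin: centre of the tray's underside, on the counter; x points from the tray's latch side to the cutlery housing behind, y along the tray's long side, z up. Tray 150 (x) by 250 (y) by 40 high, walls and floor 4 thick (inside x -71..71, y -121..121). Housing at x 77..185, y -133..133, 80 high. All sizes here in mm.
- rail: Fixed notched metal rail along the tray's front wall; same origin and axes as the caddy. x -83..-65, y -40..123, crest 46 above the counter, level. Three square-sided notches, 11 wide along y, 8 deep: first (divider starts there) centred at y 97, middle at y 69, last in a hand-set steel clip, anywhere from y 30 to y 2, unmeasured: find it by feel or by eye.
- divider (a joint): Slide of the divider, m: 0 at the first notch, 0.028 middle, last between 0.067 and 0.095; grows towards caddy -y, widening the cup bay. Stops at -0.003 and 0.106. Friction about 2.5 N + 4 N per m/s. White plate 4 thick along y, 131 long (caddy x -62..69), top 42 high, its middle plane at caddy y = 97 - 1000 x this value. Cup bay 22 wide at first notch, 50 at middle, 89 to 117 at last.
- lever (a joint): Squeeze of the release lever, rad: 0 let go with the pawl down, 0.30 fully squeezed (stop). The pawl clears the crest above about 0.22. Let go between notches it rests on the crest at about 0.21 (0.18 if caught on a notch's rim); below 0.05 it is fully down in a notch. Spring force at the grip's height: about 5 N at 0, 10 N at 0.30. Do not press on it with over 35 N.
- pawl (a point): Foot of the pawl, a steel block 8 wide (y) on an arm from the lever, over the rail (caddy x -74) on the divider's middle plane; 5.75 below the crest when down. Square sides, foot edges rounded 1.5: down in a notch it leaves the divider only 1.5 play each way. Slid along the crest with the lever let go, it springs into a notch and stops the divider. Do not press it on the rail with over 30 N.
- grip (a point): Point between the grip faces when squeezed, on the divider's middle plane, 84 above the counter, caddy x -36; caddy axes; moves with the divider. 15 to its +x: outer face of the fixed white post (22 wide along y, 47..96 high; does not give in x). To its -x: the steel lever paddle. Pinch both together from above along caddy x: about 40 over all at rest, 29 squeezed.
- paddle (a point): Middle of the lever paddle's outer (-x) face, 36 up along the paddle from its hinge. Paddle 5 thick, 20 wide along y, top about 92 high; hinged at its foot (48 high, caddy x -47.5). At rest it leans outward 0.30 rad to -x; squeezed fully it stands upright, its outer face 14 from the grip point.
- cup_mid (a point): Baby-blue silicone snack cup, open at the top, 66 high, 54 across at the foot and 60 at the rim, wall 3, 70 g; it stands loose on the counter to one side of the caddy. This point is on its axis, half-way up (33 above its foot); z along its axis.
- bay_corner (a point): Middle of the tray's +y inner wall at floor level (caddy x 0, y 121, z 4); the cup bay reaches from here to the divider in -y; same axes as the caddy.
- saucer: White ceramic saucer 130 across, 18 high, on the other side of the caddy. Bystander. Origin under its centre.
- bottle: Glass bottle with steel cap, 66 across, 210 high. Bystander.
- lunchbox: Grey lunch container 126 by 166 by 63 high. Bystander.
- fork: Wooden fork 155 long, 26 wide, 6 thick, lying flat on the counter. Bystander.
- mug: Mug 80 across, 90 high. Bystander.
- jar: Glass jar 72 across, 100 high. Bystander.

How it is judged (in metres and radians):
On the way, in this order (a step that is already met when the one before it is completed fails the run):
1. the divider is past the middle notch with the lever squeezed (value of joint divider above 0.04 m and value of joint lever above 0.12 rad), for 0.1 s.
2. the lever is let go with the pawl fully down in the last notch, the cup not yet in the bay (value of joint divider above 0.06 m and value of joint lever below 0.05 rad and contact force between the fingers and lever below 0.5 N and horizontal distance between cup_mid and bay_corner above 0.1 m), for 0.2 s.
At the end, for the whole second after the job is handed in: The pawl is fully down (lever below 0.05 rad) in the last notch (divider beyond 0.060 m), and the cup stands upright (within 0.1 rad), at rest, its foot on the floor (within 4 mm) of the cup bay between the divider and the tray's +y wall (value of joint divider above 0.06 m and value of joint lever below 0.05 rad and y of cup_mid in the frame of bay_corner between -0.095 and -0.02 m and x of cup_mid in the frame of bay_corner between -0.06 and 0.06 m and z of cup_mid in the frame of bay_corner between 0.029 and 0.037 m and angle between cup_mid's own z axis and vertical below 0.1 rad and linear speed of cup below 0.01 m/s); the robot touches nothing.
It fails at once if the pawl is forced against the rail with more than 30 N (contact force between lever and rail above 30 N).
It fails at once if the lever is squeezed with more than 35 N (contact force between the fingers and lever above 35 N).
It fails at once if a bystander is shifted by more than 30 mm (distance of any of saucer, bottle, lunchbox, fork, mug, jar from where it was at the start of the episode above 0.03 m).
It also fails if it takes over 72 s, if anything falls off the work surface, if the arm or the gripper's body presses on something with over 40 N, if the wrist force passes 120 N, or if a joint passes its speed limit or range.

## Robot

A 6-joint arm with a two-finger parallel gripper is mounted at the origin on the work surface. World frame = base frame: x ahead of the robot, y to its left, z up, the work surface at z = 0. Lengths are in m, angles in degrees, forces in N, time in s.
With the tool pointing down it reaches from about 0.4 to 0.825 m from the base axis. Payload 7 kg.
Tool frame: the origin (TCP) lies between the finger pads; the fingertips stand 19 mm ahead of it and the grasp point (between the pads) is the TCP (r.tip_extent is the distance from the TCP to the fingertips, in m); z points along the fingers, y is the direction in which the jaws open and shut (so a half turn about z gives the same grasp; the last joint's range is limited). The gripper opens to 88 mm and grips with 3 to 60 N. Pads are 19 mm wide; open, the fingers measure 130 mm over their backs; the gripper's body (78 mm by 193 mm) begins 47 mm behind the grasp point.
Start: joints at [89.273, 20.546, 0.682, 0, -70.136, -16.507], TCP at [0.2, 0.645, 0.246] pointing down, gripper open.
Joint ranges: [-176.03, 176.03], [-82.01, 121.73], [-58.28, 71.71], [-173.87, 95.51], [-174.79, -0.11], [-173.66, 173.66]. Speed limits (degrees/s): [136.94, 136.94, 172.46, 180, 180, 180].

## Interface

Orientations are given as [roll, pitch, yaw] about the fixed x, y, z axes, in that order (R = Rz(yaw) Ry(pitch) Rx(roll)).
In Python, from plant import r, capture, workorder, spotter gives the robot as it stands.
- The arm moves only by the tool step_arm, never from a script. Its argument "motion" is a list of rows, each a list of 5 numbers: the finger opening in m, from 0 to 0.0876, then the shift along the tool's x, y, z in m, then the turn about the tool's z in rad. In form: [[grip, dx, dy, dz, roll], ...]. A call has 1 to 5 rows; each row is the pose to reach, as a shift and turn from the pose commanded when the call began, along the tool's axes at that moment; what a row does not reach only later rows make up. A row lasts 1/8 s, in which the tool goes at most 62.5 mm and 10.7 degrees, less where a joint would pass 70% of its speed; a pose out of reach is approached as far as the arm can. A call with a gripper value outside its range is refused whole. The fingers move at their own pace and stop on an object; "newtons" is the grip in N (left out, the last holds). Time passes only in rows, so rows that repeat a pose let the fingers close. It gives the time, the measured TCP pose, the force and the opening at its end, in the units of the state.
- r.get_state(): the state, without advancing time (a new reading comes with each control period).
- capture(name): name is "scene" or "top" or "wrist"; returns a dict with "image" (480x640x3 uint8, red, green, blue), "z_map" (480x640 float32, m along the optical axis (not along the pixel's ray), 0 where there is no reading), "fx", "fy", "cx", "cy" (pixels), "pose" (4x4, takes a point from camera to world coordinates). Camera axes: x right, y down, z forward; pixel columns grow to the right and rows downward; lengths in m; the calibration is good to about 2 mm. The wrist camera is an equidistant fisheye: a pixel r from the principal point sees the ray r / f radians off the axis. A picture is of the moment at which its call begins.
- workorder.close_job(): hands the job in, once; it reports no verdict.
Trained networks look in the newest picture that a camera, given by its name, has taken for a name from the list of things; names that differ only in an ending like _2 or _b are one class to them, and where a whole thing is asked for, a point or a joint stands for the part that bears it (a point fixed in the world has none). Each returns a list of dicts, best first, with "p" (0 to 1); they miss things now and then, are a little off and sometimes report something else, mostly with a low value. They report only what shows in the picture. A call takes as long as a camera call.
- spotter.regions_of(camera, label): "mask" (480x640 bool, what is visible of it).
- spotter.tip_of(camera, label): "location" ([x, y, z] in m, in world coordinates, good to about 4 mm: a listed point, or the origin of a listed thing).
The state is a dict: "time_s": time; "joints": joint angles; "qd": joint speeds; "joint_torque": joint torques, N m; "tcp_pos": TCP position; "eef_rot": TCP orientation; "contact_force": force on the tool from outside, world axes, zero at the start; "moment": the same for the moment, N m; "gripper_width": finger opening in m.
Only numpy, scipy, OpenCV 4.12 (cv2) and the standard library are available. Lean on these libraries where they do the work, as an engineer would, in place of code of your own. Each camera call takes 0.05 s, during which the arm holds its last target.

## Working session

There is one attempt and no reset: what is moved stays moved. The work goes in short steps, Python scripts to look and compute and a tool call to move; the robot and the scene stay as the last step left them, time stands still between calls to the robot, and variables do not carry over. Pictures are saved under pics/ and viewed, and the job is handed in when it is done.

Besides the shell and the picture viewer there is one more tool, called in YAML: its name, and indented under it one key for each argument. step_arm: Moves the arm, as the interface text tells. Its arguments: {"type":"object","properties":{"motion":{"type":"array","items":{"type":"array","items":{"type":"number"}}},"newtons":{"type":"number"}},"required":["motion"]}

```bash
ls; mkdir -p pics; python3 - <<'E'
from plant import r, capture, workorder, spotter
import cv2, numpy as np
print(r.get_state())
for c in ["scene","top","wrist"]:
    d=capture(c); cv2.imwrite(f"pics/{c}0.png",d["image"][:,:,::-1]); print(c,d["fx"],d["cx"],d["cy"],np.round(d["pose"],3).tolist())
    for l in ["caddy","rail","grip","paddle","pawl","cup_mid","bay_corner","saucer","bottle","lunchbox","fork","mug","jar"]:
        try:
            t=spotter.tip_of(c,l); print(c,l,[(round(x["p"],2),np.round(x["location"],3).tolist()) for x in t[:2]])
        except Exception as e: print(c,l,e)
print(r.get_state()["time_s"])
E
```

```text
pics
{'time_s': 0.0, 'joints': array([ 8.92738048e+01,  2.05914835e+01,  6.32695070e-01, -2.03079439e-02,
       -7.01339770e+01, -1.65082878e+01]), 'qd': array([-0.04622999, -0.02713093, -0.13908326, -0.12738848,  0.04019314,
       -0.03555721]), 'joint_torque': array([ 9.52384798e-04, -5.82716453e+01,  2.93057477e+01,  6.99715421e+00,
        7.24798796e-03, -1.64380212e-04]), 'tcp_pos': array([0.19986173, 0.64425382, 0.24461331]), 'eef_rot': array([ 1.79905633e+02, -8.05861543e-03, -1.72413929e+01]), 'contact_force': array([-0.50692742, -0.04767813, -0.16673409]), 'moment': array([ 0.01512859, -0.03919092,  0.01507297]), 'gripper_width': 0.08738246575217616}
scene 511.0819628568885 323.40500412672463 231.21529713277465 [[0.887, 0.332, -0.319, 0.992], [0.461, -0.641, 0.614, -0.857], [-0.001, -0.692, -0.722, 1.079], [0.0, 0.0, 0.0, 1.0]]
scene caddy [(0.66, [0.536, -0.047, 0.0]), (0.4, [0.47, 0.05, 0.038])]
scene rail []
scene grip [(0.67, [0.506, 0.051, 0.084])]
scene paddle [(0.59, [0.48, 0.053, 0.078])]
scene pawl [(0.68, [0.468, 0.05, 0.038]), (0.64, [0.569, -0.534, -0.004])]
s
[... 906 characters left out ...]
3, 0.006]), (0.51, [0.541, 0.077, 0.002])]
top bottle [(0.78, [0.656, 0.355, 0.001])]
top lunchbox [(0.78, [0.688, -0.36, -0.001]), (0.65, [0.574, 0.508, 0.001])]
top fork [(0.81, [0.476, -0.446, -0.004])]
top mug [(0.55, [0.574, 0.508, 0.004])]
top jar [(0.78, [0.568, -0.531, -0.002]), (0.4, [0.469, 0.055, 0.038])]
wrist 371.64829954431775 315.9836188820477 239.52825622450823 [[-0.296, -0.913, -0.281, 0.277], [-0.955, 0.283, 0.087, 0.621], [-0.0, 0.294, -0.956, 0.385], [0.0, 0.0, 0.0, 1.0]]
wrist caddy []
wrist rail []
wrist grip []
wrist paddle []
wrist pawl []
wrist cup_mid []
wrist bay_corner []
wrist saucer []
wrist bottle []
wrist lunchbox []
wrist fork []
wrist mug []
wrist jar []
2.1
```

View images.

View pics/scene0.png

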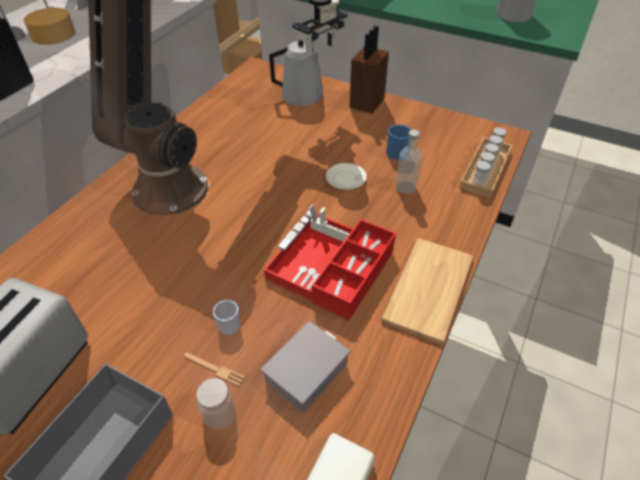

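View pics/top0.png

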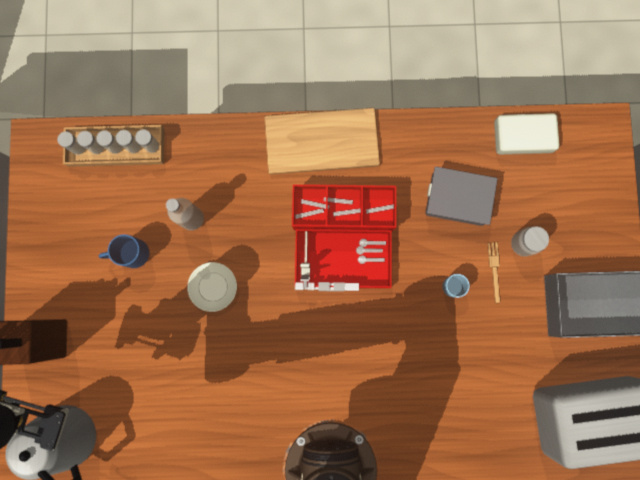

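```bash
cat > h.py <<'E'
from plant import r, capture, workorder, spotter
import cv2, numpy as np
def cloud(d):
    v,u=np.mgrid[0:480,0:640]; z=d["z_map"]
    P=np.stack([(u-d["cx"])/d["fx"]*z,(v-d["cy"])/d["fy"]*z,z],-1)
    return P@d["pose"][:3,:3].T+d["pose"][:3,3]
def fish(d,u,v,h):
    # pixel -> world at height h
    dx,dy=(u-d["cx"])/d["fx"],(v-d["cy"])/d["fy"]; t=np.hypot(dx,dy); k=np.sin(t)/t if t>1e-9 else 1
    ray=d["pose"][:3,:3]@np.array([dx*k,dy*k,np.cos(t)]); o=d["pose"][:3,3]
    return o+ray*(h-o[2])/ray[2]
def fishproj(d,p):
    c=d["pose"][:3,:3].T@(np.array(p)-d["pose"][:3,3]); t=np.arctan2(np.hypot(c[0],c[1]),c[2]); k=t/np.hypot(c[0],c[1])
    return d["cx"]+d["fx"]*k*c[0], d["cy"]+d["fy"]*k*c[1]
def st():
    s=r.get_state(); print(round(s["time_s"],2),np.round(s["tcp_pos"],4),np.round(s["eef_rot"],2),np.round(s["contact_force"],1),round(float(s["gripper_width"]),4),np.round(s["joints"],0)); return s
E
python3 - <<'E'
from h import *
d=capture("top"); P=cloud(d)
m=(P[...,2]>0.06)&(P[...,2]<0.095)&(P[...,0]>0.58)&(P[...,0]<0.75)&(abs(P[...,1]+0.047)<0.16)
q=P[m][:,:2]*1000; print(len(q),cv2.minAreaRect(q.astype(np.float32)))
ms=spotter.regions_of("top","caddy")[0]["mask"]
m=ms&(P[...,2]>0.03); q=P[m][:,:2]*1000; print(cv2.minAreaRect(q.astype(np.float32)))
im=d["image"][170:310,270:420]; cv2.imwrite("pics/topc.png",cv2.resize(im,None,fx=5,fy=4.2,interpolation=cv2.INTER_CUBIC)[:,:,::-1])
for c in ["cup_mid"]:
    ms=spotter.regions_of("top",c)[0]["mask"]; q=P[ms]; print(c,q.mean(0),cv2.minAreaRect((q[q[:,2]>.05][:,:2]*1000).astype(np.float32)))
E
```

```text
934 ((669.8109741210938, -53.78977966308594), (267.0825500488281, 111.10301208496094), 87.55435180664062)
((444.360107421875, -182.43121337890625), (57.79875183105469, 368.234619140625), 5.1919708251953125)
cup_mid [ 0.45891807 -0.33821313  0.03653442] ((443.95037841796875, -181.8345947265625), (56.443634033203125, 367.0723876953125), 5.292989253997803)
```

View pics/topc.png

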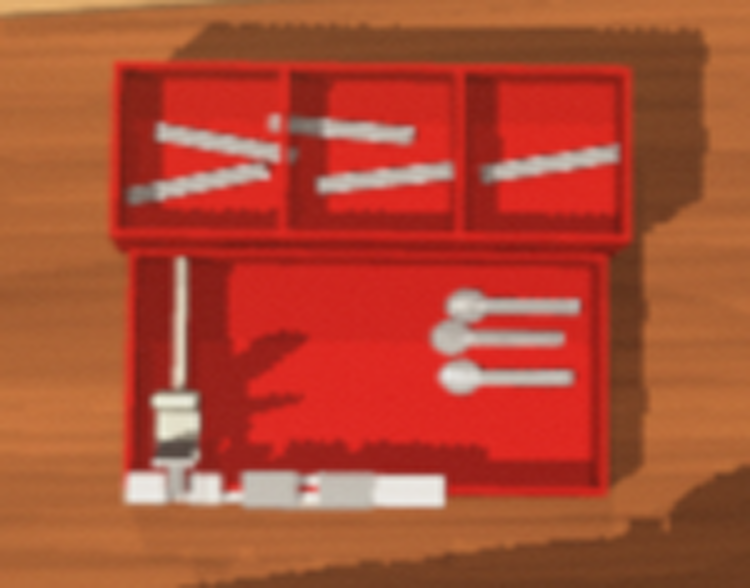

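step_arm:
  motion:
    - [0.08,0.042,0.043,0,0.18]
    - [0.08,0.084,0.086,0,0.36]
    - [0.08,0.126,0.129,0,0.54]
    - [0.08,0.168,0.172,0,0.72]
    - [0.08,0.21,0.215,0,0.9]

```text
time_s: 2.88
tcp_pos: [0.3375, 0.3754, 0.2459]
eef_rot: [-180.0, 0.0, -69.1]
contact_force: [1.5, 0.5, 0.3]
gripper_width: 0.0801
```

```bash
cat >> h.py <<'E'
CY=np.deg2rad(-2.45); CO=np.array([0.5375,-0.0476])
def c2w(x,y,z=0):  # caddy mm -> world m
    c,s=np.cos(CY),np.sin(CY); return np.array([CO[0]+(c*x-s*y)/1000,CO[1]+(s*x+c*y)/1000,z/1000])
def goal(p,yaw):
    # shift in tool axes (nominal tool-down) from measured pose
    s=st(); t=np.deg2rad(s["eef_rot"][2]); D=np.array(p)-s["tcp_pos"]
    X=np.array([np.cos(t),np.sin(t)]);Y=np.array([np.sin(t),-np.cos(t)])
    print("dx %.4f dy %.4f dz %.4f roll %.3f"%(D[:2]@X,D[:2]@Y,-D[2],-np.deg2rad((yaw-s["eef_rot"][2]+180)%360-180)))
E
python3 -c "
from h import *
goal(c2w(-36,97,200),-92.45)"
```

```text
2.88 [0.3375 0.3754 0.2459] [-1.7996e+02  3.0000e-02 -6.9110e+01] [1.5 0.5 0.3] 0.0801 [ 70.   4. -20.   0. -65. -50.]
dx 0.3632 dy -0.0415 dz 0.0459 roll 0.407
```

step_arm:
  motion:
    - [0.08,0.06,-0.008,0.01,0.09]
    - [0.08,0.12,-0.016,0.02,0.18]
    - [0.08,0.18,-0.024,0.03,0.27]
    - [0.08,0.24,-0.032,0.04,0.36]
    - [0.08,0.3,-0.037,0.046,0.407]

```text
time_s: 3.5
tcp_pos: [0.4806, 0.109, 0.1995]
eef_rot: [-180.0, 0.0, -92.2]
contact_force: [0.9, 0.0, 0.1]
gripper_width: 0.0801
```

```bash
python3 -c "
from h import *
goal(c2w(-36,97,200),-92.45)
d=capture('wrist'); cv2.imwrite('pics/w1.png',d['image'][:,:,::-1])
"
```

```text
3.5 [0.4806 0.109  0.1995] [-1.7997e+02  2.0000e-02 -9.2220e+01] [0.9 0.  0.1] 0.0801 [ 36.   5. -26.   0. -59. -38.]
dx 0.0571 dy -0.0274 dz -0.0005 roll 0.004
```

View pics/w1.png

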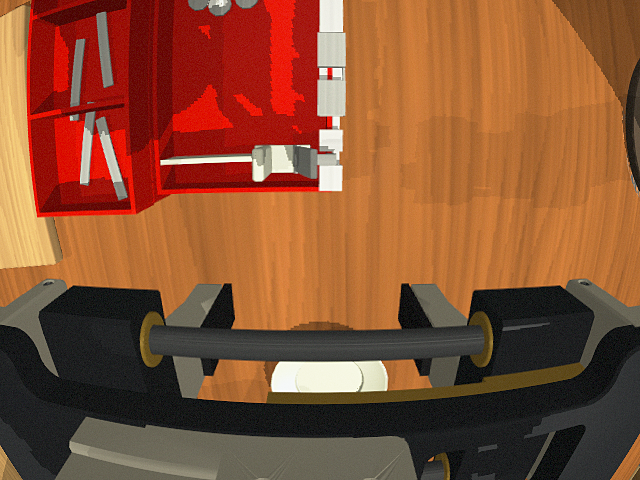

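```bash
python3 -c "
from h import *
d=capture('wrist'); im=d['image'][20:200,250:370]
cv2.imwrite('pics/w1c.png',cv2.resize(im[:,40:],None,fx=3.3*2,fy=3.3,interpolation=cv2.INTER_CUBIC)[:,:,::-1])
im=d['image']
for c in (323,331,339):
  print(c,[(v,*im[v,c]) for v in range(60,150,1)])
" | head -c 6000
```

```text
323 [(60, np.uint8(209), np.uint8(210), np.uint8(195)), (61, np.uint8(208), np.uint8(209), np.uint8(192)), (62, np.uint8(209), np.uint8(209), np.uint8(194)), (63, np.uint8(205), np.uint8(207), np.uint8(192)), (64, np.uint8(209), np.uint8(207), np.uint8(193)), (65, np.uint8(210), np.uint8(211), np.uint8(198)), (66, np.uint8(207), np.uint8(206), np.uint8(193)), (67, np.uint8(204), np.uint8(207), np.uint8(191)), (68, np.uint8(210), np.uint8(210), np.uint8(196)), (69, np.uint8(205), np.uint8(206), np.uint8(189)), (70, np.uint8(205), np.uint8(208), np.uint8(190)), (71, np.uint8(217), np.uint8(214), np.uint8(201)), (72, np.uint8(197), np.uint8(197), np.uint8(181)), (73, np.uint8(103), np.uint8(105), np.uint8(96)), (74, np.uint8(227), np.uint8(228), np.uint8(211)), (75, np.uint8(249), np.uint8(249), np.uint8(240)), (76, np.uint8(245), np.uint8(243), np.uint8(237)), (77, np.uint8(243), np.uint8(243), np.uint8(235)), (78, np.uint8(242), np.uint8(241), np.uint8(234)), (79, np.uint8(244), np.uint8(243), np.uint8(236)), (80, np.uint8(250), np.uint8(249), np.uint8(242)), (81, np.uint8(214), np.ui
[... 4199 characters left out ...]
int8(142), np.uint8(131)), (74, np.uint8(241), np.uint8(27), np.uint8(18)), (75, np.uint8(240), np.uint8(9), np.uint8(0)), (76, np.uint8(235), np.uint8(13), np.uint8(0)), (77, np.uint8(237), np.uint8(16), np.uint8(0)), (78, np.uint8(235), np.uint8(14), np.uint8(0)), (79, np.uint8(239), np.uint8(21), np.uint8(12)), (80, np.uint8(241), np.uint8(1), np.uint8(0)), (81, np.uint8(212), np.uint8(12), np.uint8(7)), (82, np.uint8(157), np.uint8(8), np.uint8(4)), (83, np.uint8(167), np.uint8(16), np.uint8(1)), (84, np.uint8(173), np.uint8(16), np.uint8(4)), (85, np.uint8(140), np.uint8(0), np.uint8(0)), (86, np.uint8(158), np.uint8(49), np.uint8(44)), (87, np.uint8(215), np.uint8(229), np.uint8(215)),
```

View pics/w1c.png

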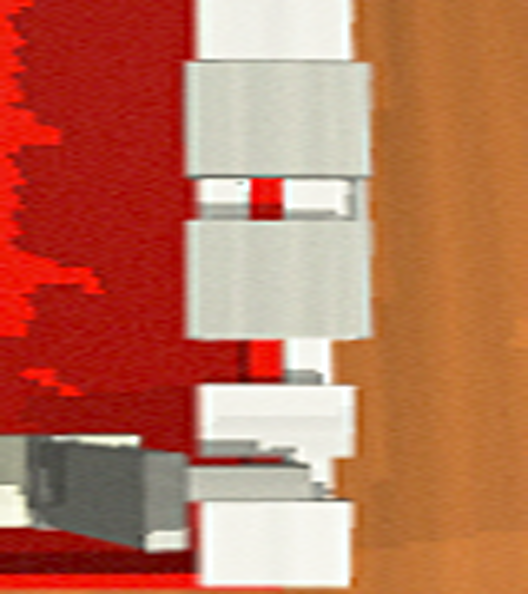

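```bash
python3 -c "
from h import *
d=capture('wrist'); im=d['image'].astype(int)
c=331
R=lambda p: (np.array([[np.cos(CY),np.sin(CY)],[-np.sin(CY),np.cos(CY)]])@(p[:2]-CO)*1000).round(1)
for v in (38.5,72.5,86.5,121.5,136.5,157,171,190.5): print(v,R(fish(d,c,v,.046)))
print([R(fish(d,u,60,.046)) for u in (317,345)],[R(fish(d,u,185,.046)) for u in (320,342)])
print('tray corner',R(fish(d,160,190,.04)))
z=d['z_map']; print(z[60,331],z[130,100])
for l in ['grip','paddle','pawl','caddy','bay_corner']: 
  for x in spotter.tip_of('wrist',l)[:1]: print(l,x['p'],x['location'],R(np.array(x['location'])))
"
```

```text
38.5 [-74.7  -1.3]
72.5 [-74.7  26.5]
86.5 [-74.7  37.7]
121.5 [-74.7  65.4]
136.5 [-74.7  77.2]
157 [-74.8  93.3]
171 [-74.9 104.4]
190.5 [-75.  120.1]
[array([-63.9,  16.5]), array([-85.5,  16.2])] [array([-66.2, 115.7]), array([-83.7, 115.6])]
tray corner [ 71. 118.]
0.26224065 0.27174255
grip 0.94 [0.5088, 0.0501, 0.0822] [-32.9  96.4]
paddle 0.68 [0.4827, 0.0501, 0.0796] [-58.9  95.3]
pawl 0.81 [0.4696, 0.0542, 0.0415] [-72.2  98.8]
caddy 0.83 [0.5379, -0.0437, -0.0026] [0.2 3.9]
bay_corner 0.81 [0.5418, 0.0726, 0.0007] [ -0.8 120.3]
```

```bash
python3 -c "
from h import *
goal(c2w(-36,98,84),-92.45)
"
```

```text
3.9 [0.4797 0.1119 0.1999] [-1.7997e+02  3.0000e-02 -9.2010e+01] [ 0.2  0.1 -0.5] 0.0801 [ 36.   5. -26.  -0. -59. -38.]
dx 0.0591 dy -0.0281 dz 0.1159 roll 0.008
```

step_arm:
  motion:
    - [0.074,0.03,-0.014,0.01,0.008]
    - [0.074,0.059,-0.028,0.03,0.008]
    - [0.074,0.059,-0.028,0.06,0.008]
    - [0.074,0.059,-0.028,0.09,0.008]
    - [0.074,0.059,-0.028,0.116,0.008]

```text
time_s: 4.53
tcp_pos: [0.5055, 0.0521, 0.0828]
eef_rot: [-180.0, 0.0, -92.4]
contact_force: [0.1, 0.5, 0.8]
gripper_width: 0.0736
```

```bash
python3 -c "
from h import *
d=capture('wrist'); cv2.imwrite('pics/w2.png',d['image'][:,:,::-1])
d=capture('wrist')
goal(c2w(-36,98,84),-92.45)
"
```

```text
4.62 [0.5039 0.0514 0.0814] [ 1.7977e+02 -1.1000e-01 -9.2470e+01] [ 0.1 -0.8  0.8] 0.0743 [ 28.  15. -32.  -0. -43. -30.]
dx -0.0006 dy -0.0018 dz -0.0026 roll -0.000
```

View pics/w2.png

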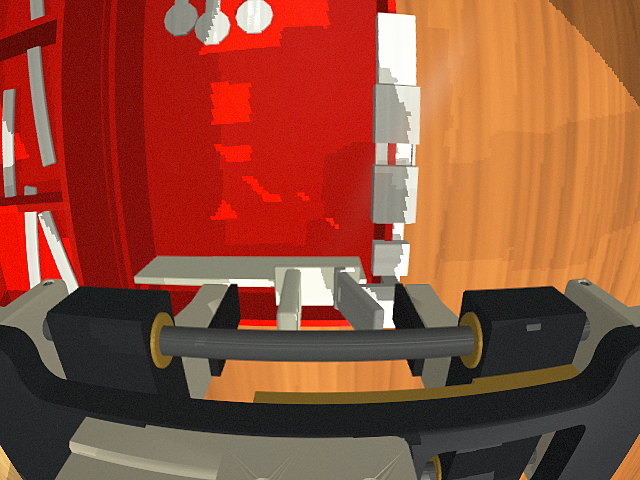

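step_arm:
  motion:
    - [0.05,0,-0.001,-0.002,0]
    - [0.04,0,-0.001,-0.002,0]
    - [0.034,0,-0.001,-0.002,0]
    - [0.028,0,-0.001,-0.002,0]
    - [0.024,0,-0.001,-0.002,0]
  newtons: 18

```text
time_s: 5.25
tcp_pos: [0.5061, 0.0505, 0.0863]
eef_rot: [180.0, 0.0, -92.6]
contact_force: [6.1, -3.3, -5.4]
gripper_width: 0.0298
```

```bash
python3 -c "
from h import *
d=capture('wrist'); cv2.imwrite('pics/w3.png',d['image'][:,:,::-1])
goal(c2w(-36,98,84),-92.45)
"
```

```text
5.3 [0.5063 0.0506 0.0863] [180.     0.   -92.57] [-3.5  0.3  6. ] 0.0294 [ 28.  15. -32.  -0. -44. -30.]
dx -0.0013 dy 0.0006 dz 0.0023 roll -0.002
```

View pics/w3.png

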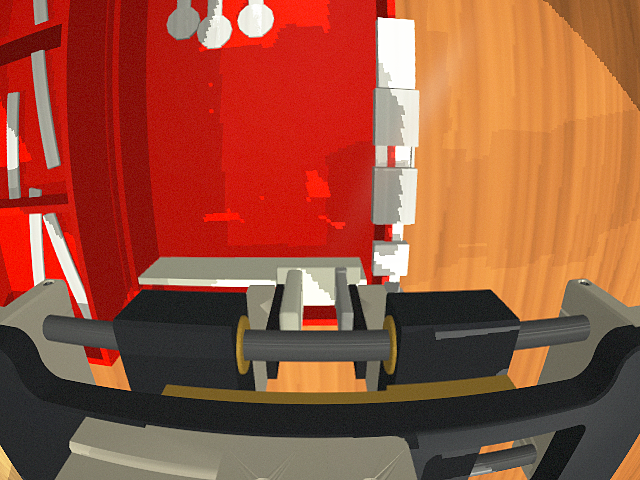

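step_arm:
  motion:
    - [0.024,0.008,0,0,0]
    - [0.024,0.02,0,0,0]
    - [0.024,0.032,0,0,0]
    - [0.024,0.044,0,0,0]
    - [0.024,0.052,0,0,0]

```text
time_s: 5.92
tcp_pos: [0.5041, -0.0014, 0.0863]
eef_rot: [-180.0, 0.0, -92.6]
contact_force: [-3.4, 3.0, 6.1]
gripper_width: 0.0297
```

```bash
python3 -c "
from h import *
d=capture('wrist'); cv2.imwrite('pics/w4.png',d['image'][:,:,::-1])
d=capture('wrist')
goal(c2w(-36,98,84),-92.45)
for l in ['grip','pawl']:
  for x in spotter.tip_of('wrist',l)[:1]: print(l,x['p'],x['location'])
"
```

```text
6.03 [ 0.5041 -0.0019  0.0863] [-1.80e+02 -1.00e-02 -9.26e+01] [-3.2 -2.8  6.6] 0.0297 [ 22.  14. -32.   0. -43. -25.]
dx -0.0538 dy 0.0008 dz 0.0023 roll -0.003
pawl 0.7 [0.4617, 0.0013, 0.0494]
```

View pics/w4.png

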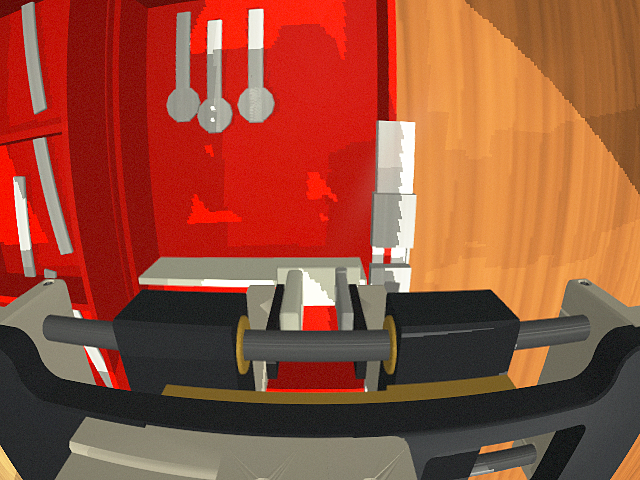

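```bash
python3 -c "
from h import *
d=capture('wrist'); im=d['image'].astype(int)
for c in (384,390,396,402): print(c,[(v,im[v,c].tolist()) for v in range(240,272)])
for v in (194,248,262): print(v,fish(d,392,v,.046))
# w3 using pose shifted
s=st()
i3=cv2.imread('pics/w3.png')[:,:,::-1].astype(int)
for c in (396,): print(c,[(v,i3[v,c].tolist()) for v in list(range(140,175))+list(range(218,250))])
"
```

```text
384 [(240, [157, 158, 144]), (241, [159, 158, 148]), (242, [155, 159, 146]), (243, [157, 158, 146]), (244, [157, 156, 146]), (245, [161, 159, 149]), (246, [157, 156, 145]), (247, [149, 155, 144]), (248, [191, 154, 143]), (249, [255, 120, 109]), (250, [255, 145, 130]), (251, [254, 143, 126]), (252, [253, 92, 80]), (253, [255, 97, 89]), (254, [255, 66, 54]), (255, [255, 64, 52]), (256, [240, 37, 32]), (257, [173, 19, 16]), (258, [180, 27, 15]), (259, [182, 21, 11]), (260, [184, 28, 17]), (261, [184, 24, 17]), (262, [180, 9, 0]), (263, [194, 0, 0]), (264, [149, 65, 61]), (265, [115, 110, 104]), (266, [109, 109, 104]), (267, [106, 109, 98]), (268, [126, 126, 117]), (269, [145, 147, 135]), (270, [158, 158, 147]), (271, [154, 156, 142])]
390 [(240, [154, 152, 144]), (241, [153, 149, 140]), (242, [153, 149, 141]), (243, [158, 157, 147]), (244, [151, 150, 140]), (245, [149, 149, 138]), (246, [149, 149, 141]), (247, [146, 156, 145]), (248, [196, 138, 129]), (249, [255, 66, 49]), (250, [255, 78, 62]), (251, [254, 76, 61]), (252, [254, 82, 66]), (253, [254, 76, 62]), (254, [255, 79, 65]), (255,
[... 3087 characters left out ...]
9]), (221, [156, 157, 142]), (222, [160, 162, 146]), (223, [204, 200, 184]), (224, [255, 255, 252]), (225, [255, 255, 255]), (226, [255, 255, 254]), (227, [255, 255, 254]), (228, [255, 255, 254]), (229, [255, 255, 254]), (230, [255, 255, 254]), (231, [255, 255, 254]), (232, [255, 255, 255]), (233, [255, 255, 252]), (234, [189, 187, 173]), (235, [197, 194, 182]), (236, [196, 194, 182]), (237, [192, 193, 180]), (238, [198, 197, 184]), (239, [204, 204, 192]), (240, [168, 167, 155]), (241, [133, 134, 127]), (242, [130, 131, 123]), (243, [129, 128, 119]), (244, [146, 144, 134]), (245, [177, 175, 163]), (246, [192, 191, 179]), (247, [187, 186, 173]), (248, [188, 187, 176]), (249, [183, 180, 166])]
```

```bash
python3 -c "
from h import *
d=capture('wrist'); s=st(); f=lambda v:(fish(d,394,v,.046)[1]-s['tcp_pos'][1])*1000
print('w4 clip',f(247.5),f(263.5)); print('w3 clip',f(145.5),f(167),'mid',f(223),f(240.5))
"
```

```text
6.22 [ 0.5041 -0.0016  0.0863] [ 1.800e+02 -4.000e-02 -9.257e+01] [-3.5 -2.6  6.6] 0.0296 [ 22.  14. -32.   0. -43. -25.]
w4 clip -18.860824673528036 -10.0057255336252
w3 clip -70.9374589264653 -60.345816578570016 mid -31.940035849552338 -22.65208047526418
```

step_arm:
  motion:
    - [0.024,0.006,0,0,0]
    - [0.024,0.012,0,0,0]
    - [0.024,0.0148,0,0,0]
    - [0.024,0.0148,0,0,0]

```text
time_s: 6.72
tcp_pos: [0.5035, -0.016, 0.0862]
eef_rot: [-180.0, -0.0, -92.6]
contact_force: [-3.8, 0.8, 7.1]
gripper_width: 0.0302
```

step_arm:
  motion:
    - [0.034,0,0,0,0]
    - [0.04,0,0,0,0]
    - [0.046,0,0,0,0]
    - [0.06,0,0,0,0]

```text
time_s: 7.22
tcp_pos: [0.5023, -0.0161, 0.085]
eef_rot: [179.9, -0.0, -92.6]
contact_force: [-4.4, 0.3, -3.3]
gripper_width: 0.0512
```

```bash
python3 -c "
from h import *
d=capture('wrist'); cv2.imwrite('pics/w5.png',d['image'][:,:,::-1])
d=capture('scene'); cv2.imwrite('pics/s5.png',cv2.resize(d['image'][190:320,250:410],None,fx=5,fy=4.6,interpolation=cv2.INTER_CUBIC)[:,:,::-1])
goal(c2w(-36,98,84),-92.45)
"
```

```text
7.33 [ 0.5037 -0.0159  0.0856] [-179.99    0.    -92.58] [-1.   0.8 -0.7] 0.0571 [ 21.  14. -32.   0. -43. -23.]
dx -0.0678 dy 0.0010 dz 0.0016 roll -0.002
```

View pics/w5.png

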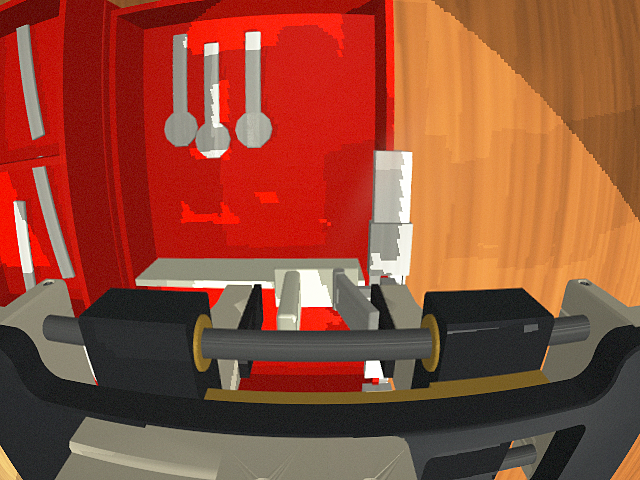

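View pics/s5.png

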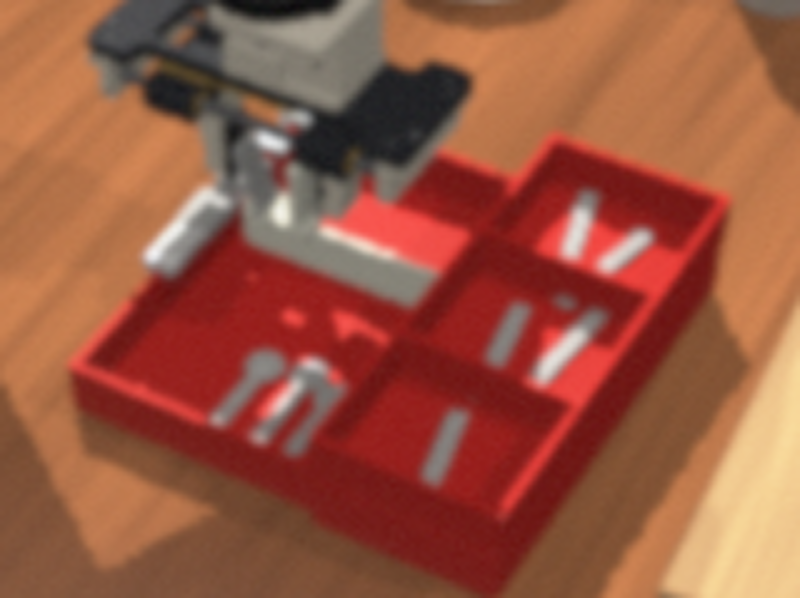

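step_arm:
  motion:
    - [0.074,0,0,0,0]
    - [0.074,0,0,0,0]
    - [0.074,0,0,0,0]

```text
time_s: 7.7
tcp_pos: [0.5042, -0.0159, 0.0859]
eef_rot: [-179.9, 0.0, -92.6]
contact_force: [0.1, 0.1, -0.5]
gripper_width: 0.0736
```

```bash
python3 -c "
from h import *
d=capture('wrist'); cv2.imwrite('pics/w6.png',d['image'][:,:,::-1])
st()
a=cv2.imread('pics/w2.png')[240:340,230:430];b=d['image'][240:340,230:430,::-1]
cv2.imwrite('pics/cmp6.png',cv2.resize(np.vstack([a,b]),None,fx=3,fy=3,interpolation=cv2.INTER_CUBIC))
"
```

```text
7.75 [ 0.504  -0.0159  0.0858] [-1.7996e+02  1.0000e-02 -9.2570e+01] [-0.7  0.6  0.7] 0.0738 [ 21.  14. -32.   0. -43. -23.]
```

View pics/cmp6.png

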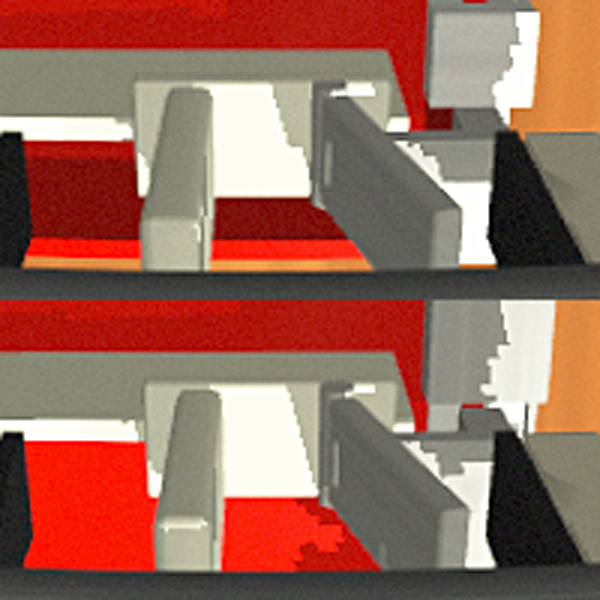

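step_arm:
  motion:
    - [0.076,0,0,-0.02,0]
    - [0.076,0,0,-0.06,0]
    - [0.082,0,0,-0.1,0]
    - [0.086,0.03,0,-0.12,0]
    - [0.086,0.085,0,-0.12,0]

```text
time_s: 8.38
tcp_pos: [0.5014, -0.1007, 0.208]
eef_rot: [-179.7, 0.0, -92.4]
contact_force: [0.9, 0.3, -0.3]
gripper_width: 0.0857
```

```bash
python3 -c "
from h import *
d=capture('wrist');cv2.imwrite('pics/w7.png',d['image'][:,:,::-1])
d=capture('scene');P=spotter.tip_of('scene','cup_mid');print([(x['p'],x['location']) for x in P])
d=capture('top');P=spotter.tip_of('top','cup_mid');print([(x['p'],x['location']) for x in P])
m=[x for x in spotter.regions_of('top','cup_mid')];Q=cloud(d)
for x in m:
  q=Q[x['mask']]; q=q[(q[:,2]>.05)&(q[:,2]<.08)]; print(x['p'],len(q), q.mean(0) if len(q) else 0, cv2.minEnclosingCircle((q[:,:2]*1000).astype(np.float32)) if len(q) else 0)
goal([0.457,-0.336,0.12],-92.45)
"
```

```text
[(0.86, [0.4556, -0.3325, 0.0343])]
[(0.76, [0.457, -0.3305, 0.0357]), (0.35, [0.6586, 0.3579, -0.0017])]
0.79 139 [ 0.45835818 -0.33870011  0.06251048] ((458.66259765625, -336.3234558105469), 30.599306106567383)
8.68 [ 0.4999 -0.1006  0.2055] [180.     0.   -92.58] [ 0.2  0.4 -0.2] 0.0858 [ 11.   7. -23.  -0. -60. -13.]
dx 0.2371 dy 0.0322 dz 0.0855 roll -0.002
```

View pics/w7.png

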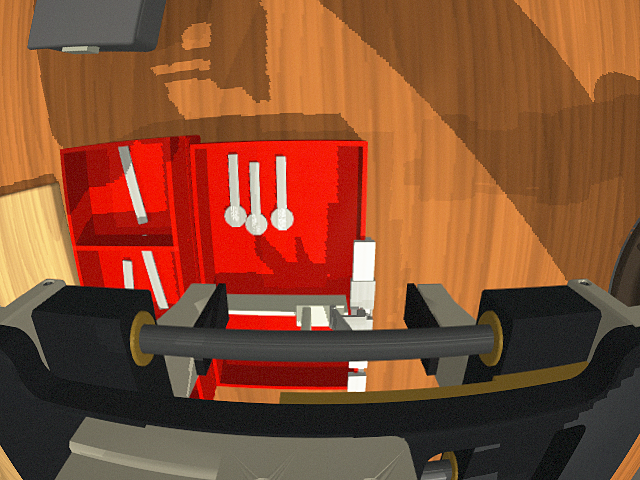

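step_arm:
  motion:
    - [0.0865,0.05,0.007,0,0]
    - [0.0865,0.105,0.014,0,0]
    - [0.0865,0.16,0.021,0,0]
    - [0.0865,0.21,0.028,0.02,0]
    - [0.0865,0.236,0.032,0.04,0]

```text
time_s: 9.3
tcp_pos: [0.4574, -0.3364, 0.165]
eef_rot: [-180.0, -0.0, -92.6]
contact_force: [0.2, 0.9, -0.2]
gripper_width: 0.0865
```

```bash
python3 -c "
from h import *
d=capture('wrist');cv2.imwrite('pics/w8.png',d['image'][:,:,::-1])
d=capture('wrist')
P=spotter.tip_of('wrist','cup_mid');print([(x['p'],x['location']) for x in P])
goal([0.4575,-0.335,0.053],-92.45)
"
```

```text
[(0.61, [0.4556, -0.3311, 0.0297])]
9.45 [ 0.4567 -0.3352  0.164 ] [ 1.7984e+02  5.0000e-02 -9.2630e+01] [0.7 0.8 0.3] 0.0867 [-16.  14. -20.  -0. -56.  14.]
dx -0.0002 dy -0.0008 dz 0.1110 roll -0.003
```

View pics/w8.png

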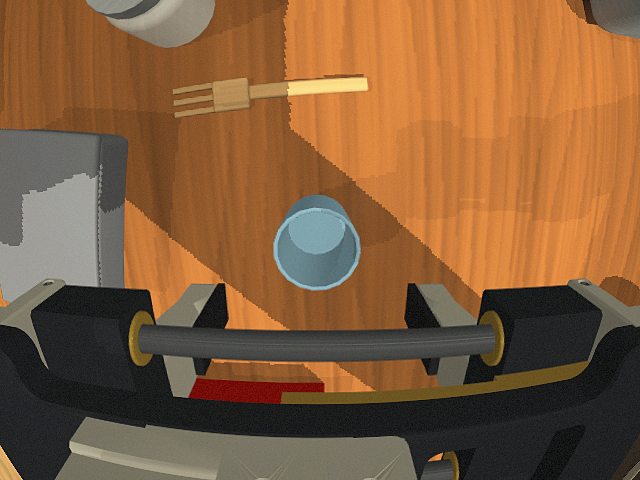

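```bash
python3 -c "
from h import *
d=capture('wrist');print(fish(d,317.5,248,.066),fish(d,275,248,.066),fish(d,360,248,.066),fish(d,317,208,.066),fish(d,317,290,.066))
st()
"
```

```text
[ 0.45571015 -0.33617096  0.066     ] [ 0.48437267 -0.33747126  0.066     ] [ 0.42700594 -0.33481601  0.066     ] [ 0.45482012 -0.3636491   0.066     ] [ 0.45742721 -0.30511663  0.066     ]
9.5 [ 0.4574 -0.3348  0.165 ] [ 1.7993e+02  2.0000e-02 -9.2570e+01] [-0.1  0.2  0.5] 0.0867 [-16.  14. -19.   0. -56.  14.]
```

step_arm:
  motion:
    - [0.0865,0,0,0.035,0]
    - [0.0865,0,0,0.07,0]
    - [0.0865,0,0,0.1,0]
    - [0.0865,0,0,0.111,0]
    - [0.07,0,0,0.111,0]
  newtons: 8

```text
time_s: 10.12
tcp_pos: [0.4579, -0.3346, 0.0549]
eef_rot: [180.0, -0.0, -92.5]
contact_force: [0.6, -0.0, 0.0]
gripper_width: 0.0813
```

step_arm:
  motion:
    - [0.06,0,0,0,0]
    - [0.05,0,0,0,0]
    - [0.05,0,0,0,0]
    - [0.05,0,0,0,0]
  newtons: 8

```text
time_s: 10.62
tcp_pos: [0.4577, -0.3356, 0.0555]
eef_rot: [-179.9, -0.0, -92.6]
contact_force: [-0.9, 0.7, 6.5]
gripper_width: 0.0592
```

```bash
python3 -c "
from h import *
d=capture('wrist');cv2.imwrite('pics/w9.png',d['image'][:,:,::-1])
st()
"
```

```text
10.68 [ 0.4577 -0.3356  0.0555] [-1.7992e+02 -4.0000e-02 -9.2570e+01] [-0.5  1.5  6.4] 0.0589 [-16.  22. -26.   0. -42.  14.]
```

View pics/w9.png

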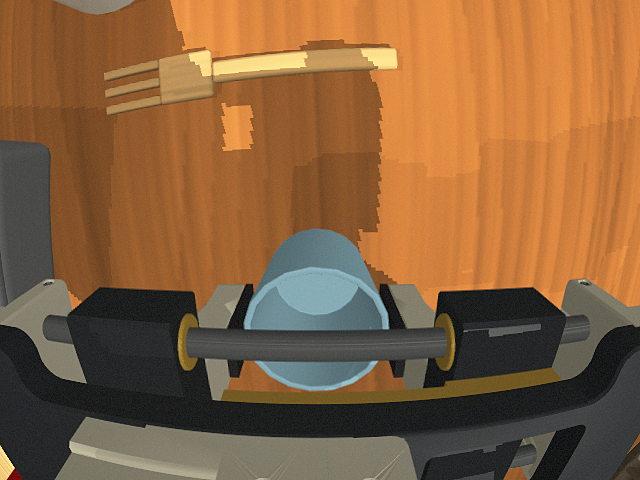

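step_arm:
  motion:
    - [0.05,0,0,0,0]
    - [0.05,0,0,-0.02,0]
    - [0.05,0,0,-0.07,0]
    - [0.05,0,0,-0.12,0]
    - [0.05,0,0,-0.165,0]
  newtons: 12

```text
time_s: 11.3
tcp_pos: [0.457, -0.3352, 0.2215]
eef_rot: [-180.0, -0.0, -92.6]
contact_force: [1.7, -0.3, -1.3]
gripper_width: 0.0592
```

```bash
python3 -c "
from h import *
d=capture('wrist');cv2.imwrite('pics/w10.png',d['image'][:,:,::-1])
d=capture('wrist')
goal(c2w(0,80,225),-92.45)
"
```

```text
11.4 [ 0.4595 -0.3366  0.2253] [-179.51   -0.21  -92.55] [-0.8  0.3 -1.8] 0.0588 [-16.  11. -15.   0. -63.  14.]
dx -0.3721 dy -0.0649 dz 0.0003 roll -0.002
```

View pics/w10.png

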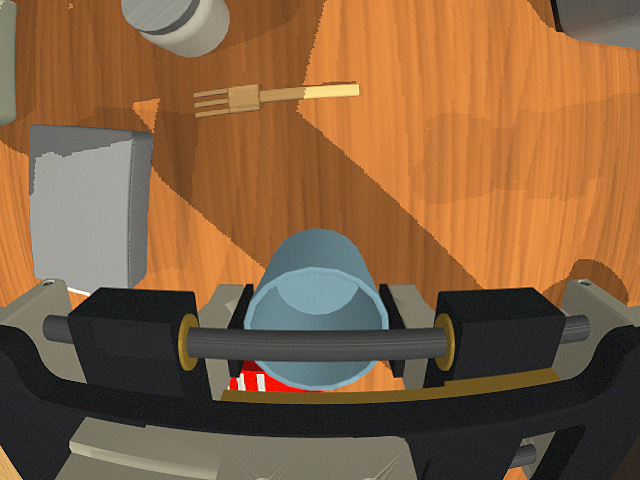

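step_arm:
  motion:
    - [0.05,-0.025,-0.005,0,0]
    - [0.05,-0.07,-0.015,0,0]
    - [0.05,-0.12,-0.025,0,0]
    - [0.05,-0.17,-0.035,0,0]
    - [0.05,-0.22,-0.045,0,0]

```text
time_s: 12.02
tcp_pos: [0.512, -0.1159, 0.2192]
eef_rot: [180.0, 0.0, -92.6]
contact_force: [1.0, 0.3, -0.5]
gripper_width: 0.059
```

step_arm:
  motion:
    - [0.05,-0.05,-0.008,0,0]
    - [0.05,-0.1,-0.016,0,0]
    - [0.05,-0.14,-0.022,0,0]
    - [0.05,-0.153,-0.022,0,0]
    - [0.05,-0.153,-0.022,0,0]

```text
time_s: 12.65
tcp_pos: [0.5406, 0.0348, 0.2191]
eef_rot: [180.0, -0.0, -92.5]
contact_force: [0.8, -0.3, -0.5]
gripper_width: 0.0587
```

```bash
python3 -c "
from h import *
d=capture('wrist');cv2.imwrite('pics/w11.png',d['image'][:,:,::-1])
d=capture('top'); cv2.imwrite('pics/t11.png',cv2.resize(d['image'][170:310,270:420],None,fx=5,fy=4.2,interpolation=cv2.INTER_CUBIC)[:,:,::-1])
goal(c2w(0,80,60),-92.45)
"
```

```text
12.75 [0.5405 0.0337 0.2193] [ 1.7997e+02 -1.0000e-02 -9.2600e+01] [-0.6 -0.2 -1.1] 0.0589 [ 24.   9. -18.  -0. -62. -27.]
dx 0.0013 dy -0.0004 dz 0.1593 roll -0.003
```

View pics/w11.png

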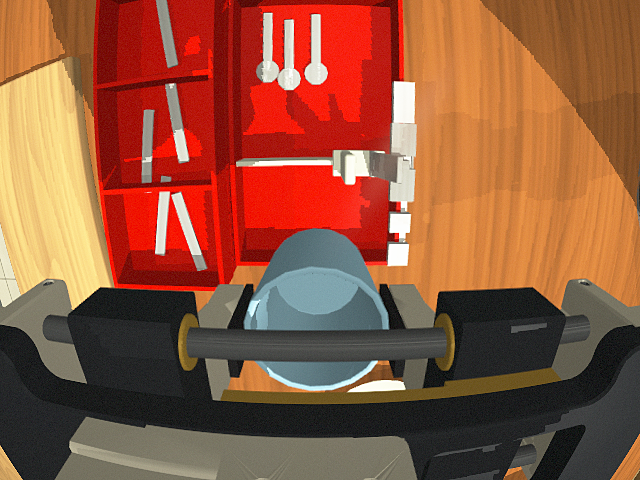

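```bash
python3 -c "
from h import *
d=capture('wrist')
R=lambda p: (np.array([[np.cos(CY),np.sin(CY)],[-np.sin(CY),np.cos(CY)]])@(p[:2]-CO)*1000).round(1)
print('div',R(fish(d,285,159,.042)),R(fish(d,285,165,.042)),'wall',R(fish(d,250,262,.040)),R(fish(d,250,267,.04)),'tray inner x',R(fish(d,236,225,.04)),R(fish(d,390,225,.04)))
print('tcp',R(st()['tcp_pos']))
"
```

```text
div [26.1 27. ] [26.2 32.2] wall [ 61.  120.9] [ 61.3 125.9] tray inner x [71.9 85.5] [-66.6  85.8]
12.8 [0.5406 0.0334 0.2194] [ 1.7998e+02 -1.0000e-02 -9.2630e+01] [-0.3 -0.3 -1.1] 0.0588 [ 24.   9. -18.  -0. -62. -27.]
tcp [-0.4 81.1]
```

step_arm:
  motion:
    - [0.05,0,0,0.03,0]
    - [0.05,0,0,0.07,0]
    - [0.05,0,0,0.11,0]
    - [0.05,0,0,0.14,0]
    - [0.05,0,0,0.15,0]

```text
time_s: 13.42
tcp_pos: [0.5398, 0.033, 0.068]
eef_rot: [179.8, -0.1, -92.7]
contact_force: [-1.4, 0.1, -1.0]
gripper_width: 0.0591
```

step_arm:
  motion:
    - [0.05,0,0,0.003,0]
    - [0.05,0,0,0.006,0]
    - [0.05,0,0,0.006,0]

```text
time_s: 13.8
tcp_pos: [0.5414, 0.0345, 0.0644]
eef_rot: [-179.9, 0.0, -92.6]
contact_force: [-0.6, 0.3, -1.0]
gripper_width: 0.0591
```

```bash
python3 -c "
from h import *
st()
d=capture('wrist');cv2.imwrite('pics/w12.png',d['image'][:,:,::-1])
"
```

```text
13.8 [0.5414 0.0345 0.0644] [-1.7992e+02  3.0000e-02 -9.2580e+01] [-0.6  0.3 -1. ] 0.0591 [ 24.  19. -29.   0. -42. -27.]
```

View pics/w12.png

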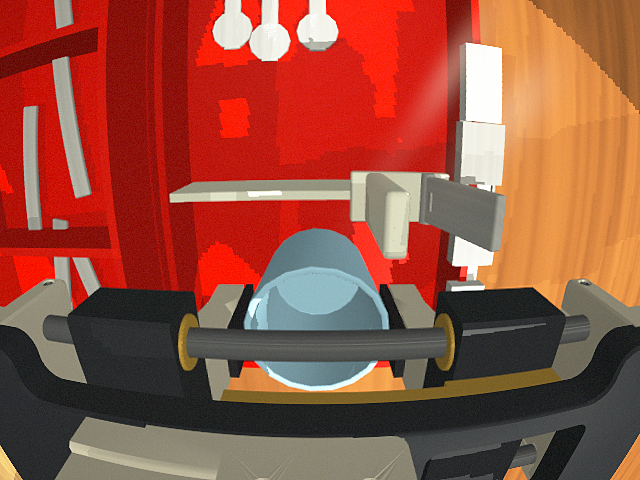

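Cup hangs free in the bay (about 5 mm above the floor, no contact yet), and the lever is leaning out at rest. Lower gently to contact.

step_arm:
  motion:
    - [0.05,0,0,0.002,0]
    - [0.05,0,0,0.004,0]
    - [0.05,0,0,0.0045,0]
    - [0.05,0,0,0.0045,0]

```text
time_s: 14.35
tcp_pos: [0.5411, 0.0345, 0.0596]
eef_rot: [-180.0, 0.0, -92.6]
contact_force: [-2.5, 1.1, 5.9]
gripper_width: 0.0585
```

step_arm:
  motion:
    - [0.06,0,0,0,0]
    - [0.066,0,0,0,0]
    - [0.074,0,0,0,0]
    - [0.08,0,0,0,0]
    - [0.08,0,0,0,0]

```text
time_s: 14.98
tcp_pos: [0.5409, 0.0344, 0.059]
eef_rot: [180.0, -0.0, -92.6]
contact_force: [-0.0, 0.7, -0.1]
gripper_width: 0.0794
```

```bash
python3 -c "
from h import *
st()
d=capture('wrist');cv2.imwrite('pics/w13.png',d['image'][:,:,::-1])
"
```

```text
14.97 [0.5409 0.0344 0.059 ] [179.99  -0.   -92.58] [-0.   0.7 -0.1] 0.0794 [ 24.  19. -29.   0. -41. -27.]
```

View pics/w13.png

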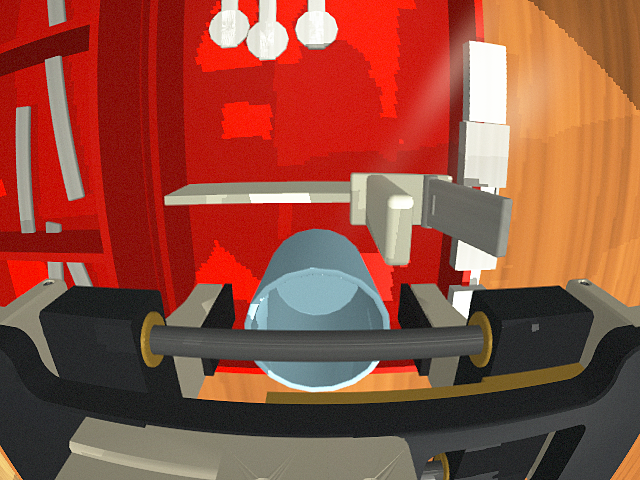

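Cup is released and stands; retreat upwards.

step_arm:
  motion:
    - [0.08,0,0,-0.015,0]
    - [0.08,0,0,-0.05,0]
    - [0.08,0,0,-0.09,0]
    - [0.08,0,0,-0.13,0]
    - [0.08,0,0,-0.16,0]

```text
time_s: 15.65
tcp_pos: [0.5413, 0.0344, 0.2223]
eef_rot: [-179.8, 0.1, -92.6]
contact_force: [0.5, -0.5, 0.8]
gripper_width: 0.0801
```

step_arm:
  motion:
    - [0.08,-0.05,0,0,0]
    - [0.08,-0.1,0,0,0]
    - [0.08,-0.12,0,0,0]
    - [0.08,-0.12,0,0,0]

```text
time_s: 16.15
tcp_pos: [0.5463, 0.1553, 0.2196]
eef_rot: [-180.0, 0.0, -92.5]
contact_force: [-0.1, -0.0, -0.3]
gripper_width: 0.08
```

```bash
python3 -c "
from h import *
st()
d=capture('wrist');cv2.imwrite('pics/w14.png',d['image'][:,:,::-1])
R=lambda p: (np.array([[np.cos(CY),np.sin(CY)],[-np.sin(CY),np.cos(CY)]])@(np.array(p)[:2]-CO)*1000).round(1)
for l in ['cup_mid','grip','paddle','pawl']: print(l,[(round(x['p'],2),R(x['location']),round(x['location'][2],3)) for x in spotter.tip_of('wrist',l)[:2]])
d=capture('top')
for l in ['cup_mid','saucer','bottle','lunchbox','fork','mug','jar']: print(l,[(round(x['p'],2),np.round(x['location'],3)) for x in spotter.tip_of('top',l)[:1]])
cv2.imwrite('pics/t14.png',cv2.resize(d['image'][170:310,270:420],None,fx=5,fy=4.2,interpolation=cv2.INTER_CUBIC)[:,:,::-1])
d=capture('scene'); cv2.imwrite('pics/s14.png',cv2.resize(d['image'][190:320,250:410],None,fx=5,fy=4.6,interpolation=cv2.INTER_CUBIC)[:,:,::-1])
print(R(spotter.tip_of('scene','cup_mid')[0]['location']),spotter.tip_of('scene','cup_mid')[0])
"
```

```text
16.15 [0.5463 0.1553 0.2196] [-1.7998e+02  1.0000e-02 -9.2460e+01] [-0.1 -0.  -0.3] 0.08 [ 36.  12. -15.   0. -63. -38.]
cup_mid [(0.76, array([-1.3, 88.5]), 0.035)]
grip [(0.98, array([-34.4,  28.2]), 0.08), (0.33, array([-3.3, 86.9]), 0.034)]
paddle [(0.95, array([-58.5,  28.7]), 0.081)]
pawl [(0.56, array([-72.3,  34.2]), 0.041)]
cup_mid [(0.95, array([0.54 , 0.034, 0.038]))]
saucer [(0.8, array([0.475, 0.302, 0.004]))]
bottle [(0.97, array([ 0.66 ,  0.354, -0.002]))]
lunchbox [(0.84, array([ 0.69 , -0.358, -0.001]))]
fork [(0.88, array([ 0.478, -0.448, -0.005]))]
mug [(0.77, array([0.573, 0.509, 0.   ]))]
jar [(0.74, array([ 0.567, -0.531,  0.001]))]
[-0.4 82.9] {'location': [0.5406, 0.0352, 0.0375], 'p': 0.84}
```

View pics/w14.png

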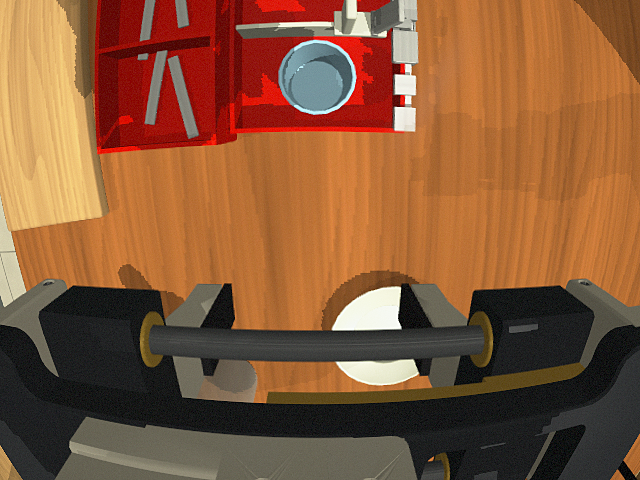

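View pics/s14.png

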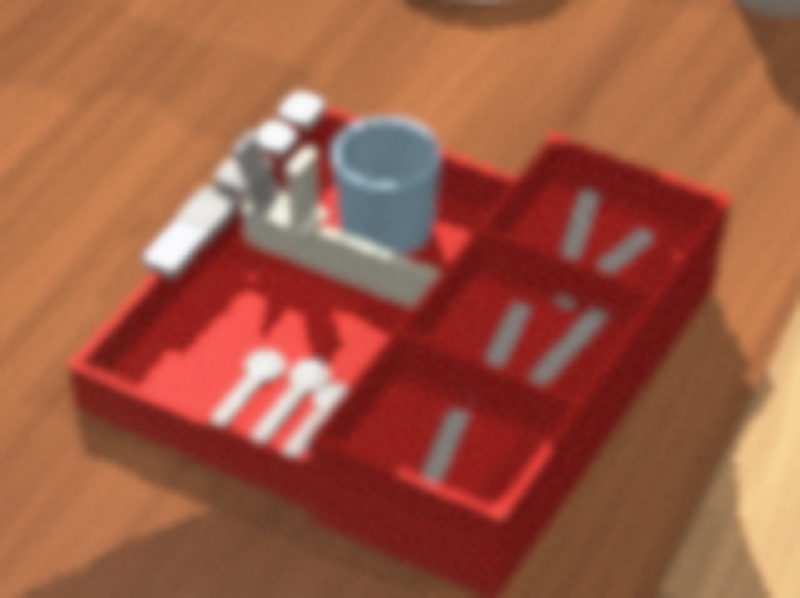

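```bash
python3 -c "
from h import *
st(); print(workorder.close_job())"
```

```text
16.95 [0.5463 0.1542 0.2191] [180.    -0.   -92.58] [ 0.2 -0.1  0.3] 0.0797 [ 36.  12. -15.  -0. -63. -38.]
the job is handed in; nothing more can be done
None
```

The divider is latched in the last notch and the snack cup stands upright in the widened bay. I handed the job in at 16.95 s of the 72 s allowed.

**What I did:** I squeezed the lever with an 18 N grip and slid the divider about 67 mm, past the middle notch to the steel clip I had located in the wrist camera pictures. I let go there and lifted clear, then set the cup down in the bay and released it.

**Last checks:**
- **Latch:** After release the paddle leaned the same way as at the start, which is the lever at rest with the pawl fully down. I judged this from pictures only. The final paddle reading was -58.5 mm in caddy x, against -58.9 mm before I started.
- **Divider:** It measured at about caddy y 29.5 mm, a slide of about 67 mm, which is at the low end of the range given for the last notch.
- **Cup:** The top and scene cameras put it at caddy x about 0 and y about 82 mm, inside the bay. In the last pictures it stands upright. I read its height at 35 to 38 mm, which fits a cup standing on the tray floor to within the detector's 4 mm.
- **Bystanders:** All six read within about 6 mm of where they started, close to the detectors' own accuracy.
- **Robot:** It was clear of everything when I handed the job in.

**Disagreement:** The wrist camera put the cup at y 88.5 mm, about 6 mm from the other two cameras. Either value is within the allowed range.

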